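# Load the drying carousel with tapered cones and crank it round

### The arm

A 6-joint arm with a two-finger parallel gripper is mounted at the origin on a cart in front of the work surface, level with it; the furniture and walls round the work are solid. World frame = base frame: x ahead of the robot, y to its left, z up, the work surface at z = 0. Lengths are in m, angles in rad, forces in N, time in s.
With the tool pointing down it reaches from about 0.35 to 0.975 m from the base axis. Payload 4.9 kg.
Tool frame: the origin (TCP) lies midway between the tips of the shut fingers; the grasp point (between the pads) lies 19 mm behind it (robot.pinch_z is the distance from the TCP to the grasp point, in m); z points along the fingers, y is the line along which they close (so a half turn about z gives the same grasp; the last joint's range is limited). The gripper opens to 85 mm and grips with 20 to 120 N. Pads are 22 mm wide; open, the fingers measure 114 mm over their backs; the gripper's body (76 mm by 85 mm) begins 54 mm behind the grasp point. The pads swing forward as they close: fully open they stand 13 mm farther back than shut.
Start: joints at [1.037, 0.053, 1.613, -0, 1.476, -0.119], TCP at [0.252, 0.572, 0.231] pointing down, gripper open.
Joint ranges: [-3.01, 3.01], [-1.01, 2.22], [0.06, 2.58], [-1.02, 4.17], [0.09, 2.62], [-3.14, 3.14]. Speed limits (rad/s): [2.57, 2.57, 3.14, 3.14, 3.14, 3.14].

### API

Orientations are given as a rotation vector (axis times angle).
In Python, from station import robot, fingers, get_obs, eyes gives the robot as it stands. The module is installed in compiled form; this text tells all that it offers. Calls block until the motion is done:
- robot.movep(position, orientation): joint-space move of the TCP to a pose.
- robot.movel(position, attitude=None, rate=0.15, max_force=None): straight line of the TCP; attitude=None keeps the orientation; rate is the mean speed in m/s. With max_force (N) it stops when the force on the tool has changed by that much, and returns True; else False.
- robot.goto_joints(angles): joint-space move.
- fingers.gripper_to(opening): finger opening in m; the grip force is fixed at half the most; returns when the fingers have stopped.
- robot.wait(seconds).
- robot.ik(position, orientation): joint angles nearest the present ones, or None.
- get_obs(): the state.
- eyes.get_image(name): name is "scene" or "top"; returns a dict with "frame" (420x560x3 uint8, red, green, blue), "z_map" (420x560 float32, m along the optical axis (not along the pixel's ray), 0 where there is no reading), "vfov" (degrees; the focal length in pixels is half the picture's height over the tangent of half this angle, whatever the lens; pixels are square), "cx", "cy" (the principal point, pixels), "T" (4x4, takes a point from camera to world coordinates). Camera axes: x right, y down, z forward; pixel columns grow to the right and rows downward; lengths in m; the calibration is good to about 2 mm. A picture is of the moment at which its call begins.
A pose or a line that the arm cannot do raises robot.MotionError and nothing moves.
- robot.close_job(): hands the job in; it is judged then, once.
The state is a dict: "clock": time; "qpos": joint angles; "dq": joint speeds; "tau": joint torques, N m; "eef_pos": TCP position; "tool_rot": TCP orientation; "wrist_force": force on the tool from outside, world axes, zero at the start; "torque": the same for the moment, N m; "finger_gap": finger opening in m; "gripper_force": force on a finger pad.
Only numpy, scipy, OpenCV 4.12 (cv2) and the standard library are available. Lean on these libraries where they do the work, as an engineer would, in place of code of your own. Each camera call takes 0.05 s, during which the arm holds its last target. There are 200 camera calls.

### The job

First nest every tapered cone from the bench over the carousel's steel spindle, one over the other in any order, each let down gently so that it hangs loosely by its own weight and is never pressed or dropped hard, or the tapers jam. Then swing the folded red crank handle up until it stands upright, turn the carousel half a turn clockwise with it to its stop, and fold the handle down again into the opposite fork to lock it. Leave the other things on the bench where they are.

Things in the scene. Friction and masses are not known exactly. Their poses are not given: they have to be found in the camera images.
- cone_0: orange cone, a hollow tapered sleeve, wide open end down, all five alike: taper 48 mm high, outside diameter 57 mm at the mouth, 40 mm at the shoulder, wall 5 mm; above the shoulder a solid round stem, 28 mm across and 22 mm high, to grip from above with the fingertips above the shoulder; overall 70 mm, 60 g. Origin: centre of the mouth, z up the axis. Three to five of the five are present
- cone_1: white cone, same shape and origin as the orange one. Set over the spindle or over another cone, a cone comes to rest by its own weight with its origin 26 to 28 mm above the foot of the spindle or the origin of the cone below. The tapers are slick (friction 0.15). They jam if the contact force between two tapers passes 40 N, which a downward push of 7 N does because of the wedge
- cone_2: blue cone, same shape and origin as the orange one
- cone_3: yellow cone, same shape and origin as the orange one
- cone_4: grey cone, same shape and origin as the orange one
- carousel: hand-turned drying carousel, fixed: grey base, diameter 200 mm; turntable 190 mm, its top 44 mm above the bench. Origin: underside centre, on the turntable's vertical axis; -y points to the fork where the crank lies at the start, +y to the opposite fork. A fork is two steel lugs 104 to 116 mm from the axis, 74 mm above the bench at the top, 26 mm apart
- spindle_foot (a point): centre of the foot of the fixed steel tapered spindle, on the turntable's top face, 58 mm from the turntable's axis, opposite the crank. The spindle is 57 mm wide at the foot and 52 mm high, with the cones' outside taper; it carries the stack of cones
- turntable (a joint): turntable angle, rad: 0 at the start, grows clockwise seen from above (the crank passes on the base's -x side, nearest the robot), stop at 3.14. About 0.12 N m of friction. While the crank is folded it lies between the lugs of a fork and the turntable cannot turn
- crank (a joint): angle of the folding crank handle, rad: 0 folded level, pointing outwards, in the fork; 1.57 upright, at its stop. The stiff hinge (0.07 N m) keeps it where it is left. It folds down only over a fork, at 0 or half a turn
- crank_pivot (a point): pivot of the crank handle on the turntable: 72 mm from the turntable's axis, 58 mm above the bench; the pivot's axis is level and tangential
- crank_grip (a point): point on the centre line of the crank's red round grip (diameter 14 mm, turning freely about the handle's length), 66 mm from the pivot; the handle ends 84 mm from the pivot, the fork ends 44 mm from it. Folded, this point is 58 mm above the bench and 138 mm from the turntable's axis; upright, 124 mm and 72 mm
- beaker: glass beaker, 56x61x68 mm, a bystander; origin: centre of its underside
- tape_roll: brown roll of tape lying flat, 96x95x48 mm, a bystander; origin: centre of its underside
- dish: glass petri dish, 93 mm wide, 16 mm high, a bystander; origin: centre of its underside
- jar: sample jar with a black lid, 55 mm wide, 82 mm high, a bystander; origin: centre of its underside
Mind the look-alikes: they are no part of the job. Several things have the shape of the cone_2; the one meant has the colours described above.

How it is judged:
On the way, in this order (a step that is already met when the one before it is completed fails the run):
1. every cone is nested over the spindle and let go, the crank still folded (horizontal distance between each of cone_0, cone_1, cone_2, cone_3, cone_4 and spindle_foot below 0.01 m and angle between each of cone_0, cone_1, cone_2, cone_3, cone_4's own z axis and vertical below 0.2 rad and (z of cone_0 in the frame of spindle_foot between 0.022 and 0.032 m or z of cone_0 in the frame of spindle_foot between 0.0493 and 0.0603 m or z of cone_0 in the frame of spindle_foot between 0.0766 and 0.0886 m or z of cone_0 in the frame of spindle_foot between 0.1039 and 0.1169 m or z of cone_0 in the frame of spindle_foot between 0.1312 and 0.1452 m) and linear speed of each of cone_0, cone_1, cone_2, cone_3, cone_4 below 0.03 m/s and contact force between each of cone_0, cone_1, cone_2, cone_3, cone_4 and the fingers below 0.2 N and (z of cone_1 in the frame of spindle_foot between 0.022 and 0.032 m or z of cone_1 in the frame of spindle_foot between 0.0493 and 0.0603 m or z of cone_1 in the frame of spindle_foot between 0.0766 and 0.0886 m or z of cone_1 in the frame of spindle_foot between 0.1039 and 0.1169 m or z of cone_1 in the frame of spindle_foot between 0.1312 and 0.1452 m) and (z of cone_2 in the frame of spindle_foot between 0.022 and 0.032 m or z of cone_2 in the frame of spindle_foot between 0.0493 and 0.0603 m or z of cone_2 in the frame of spindle_foot between 0.0766 and 0.0886 m or z of cone_2 in the frame of spindle_foot between 0.1039 and 0.1169 m or z of cone_2 in the frame of spindle_foot between 0.1312 and 0.1452 m) and (z of cone_3 in the frame of spindle_foot between 0.022 and 0.032 m or z of cone_3 in the frame of spindle_foot between 0.0493 and 0.0603 m or z of cone_3 in the frame of spindle_foot between 0.0766 and 0.0886 m or z of cone_3 in the frame of spindle_foot between 0.1039 and 0.1169 m or z of cone_3 in the frame of spindle_foot between 0.1312 and 0.1452 m) and (z of cone_4 in the frame of spindle_foot between 0.022 and 0.032 m or z of cone_4 in the frame of spindle_foot between 0.0493 and 0.0603 m or z of cone_4 in the frame of spindle_foot between 0.0766 and 0.0886 m or z of cone_4 in the frame of spindle_foot between 0.1039 and 0.1169 m or z of cone_4 in the frame of spindle_foot between 0.1312 and 0.1452 m) and value of joint crank below 0.3 rad and value of joint turntable below 0.2 rad), for 0.2 s.
2. the crank handle is swung up (value of joint crank above 1.35 rad and value of joint turntable below 0.3 rad), for 0.1 s.
3. the carousel is turned half a turn (value of joint turntable above 3.02 rad and value of joint crank above 0.9 rad), for 0.1 s.
At the end, for the whole second after the job is handed in: Every cone present stands upright (within 0.2 rad) in one nest on the spindle's axis (within 10 mm), each about 27 mm above the one below (a few mm of tolerance, neither hung up nor driven in), let go and at rest; the carousel is turned past 3.02 rad and the crank is folded to below 0.12 rad (horizontal distance between each of cone_0, cone_1, cone_2, cone_3, cone_4 and spindle_foot below 0.01 m and angle between each of cone_0, cone_1, cone_2, cone_3, cone_4's own z axis and vertical below 0.2 rad and (z of cone_0 in the frame of spindle_foot between 0.022 and 0.032 m or z of cone_0 in the frame of spindle_foot between 0.0493 and 0.0603 m or z of cone_0 in the frame of spindle_foot between 0.0766 and 0.0886 m or z of cone_0 in the frame of spindle_foot between 0.1039 and 0.1169 m or z of cone_0 in the frame of spindle_foot between 0.1312 and 0.1452 m) and linear speed of each of cone_0, cone_1, cone_2, cone_3, cone_4 below 0.03 m/s and contact force between each of cone_0, cone_1, cone_2, cone_3, cone_4 and the fingers below 0.2 N and (z of cone_1 in the frame of spindle_foot between 0.022 and 0.032 m or z of cone_1 in the frame of spindle_foot between 0.0493 and 0.0603 m or z of cone_1 in the frame of spindle_foot between 0.0766 and 0.0886 m or z of cone_1 in the frame of spindle_foot between 0.1039 and 0.1169 m or z of cone_1 in the frame of spindle_foot between 0.1312 and 0.1452 m) and (z of cone_2 in the frame of spindle_foot between 0.022 and 0.032 m or z of cone_2 in the frame of spindle_foot between 0.0493 and 0.0603 m or z of cone_2 in the frame of spindle_foot between 0.0766 and 0.0886 m or z of cone_2 in the frame of spindle_foot between 0.1039 and 0.1169 m or z of cone_2 in the frame of spindle_foot between 0.1312 and 0.1452 m) and (z of cone_3 in the frame of spindle_foot between 0.022 and 0.032 m or z of cone_3 in the frame of spindle_foot between 0.0493 and 0.0603 m or z of cone_3 in the frame of spindle_foot between 0.0766 and 0.0886 m or z of cone_3 in the frame of spindle_foot between 0.1039 and 0.1169 m or z of cone_3 in the frame of spindle_foot between 0.1312 and 0.1452 m) and (z of cone_4 in the frame of spindle_foot between 0.022 and 0.032 m or z of cone_4 in the frame of spindle_foot between 0.0493 and 0.0603 m or z of cone_4 in the frame of spindle_foot between 0.0766 and 0.0886 m or z of cone_4 in the frame of spindle_foot between 0.1039 and 0.1169 m or z of cone_4 in the frame of spindle_foot between 0.1312 and 0.1452 m) and value of joint turntable above 3.02 rad and value of joint crank below 0.12 rad); the robot touches nothing.
It fails at once if two tapers are pressed or knocked together with more than 40 N (jammed) (contact force between cone_0 and cone_1 above 40 N or contact force between any of cone_0, cone_1 and cone_2 above 40 N or contact force between any of cone_0, cone_1, cone_2 and cone_3 above 40 N or contact force between any of cone_0, cone_1, cone_2, cone_3 and cone_4 above 40 N or contact force between any of cone_0, cone_1, cone_2, cone_3, cone_4 and turntable above 40 N).
It fails at once if the beaker, tape roll, dish or jar is moved more than 40 mm (distance of any of beaker, tape_roll, dish, jar from where it was at the start of the episode above 0.04 m).
Of cone_0, cone_1, cone_2, cone_3, cone_4 only 3 to 5 are there at a start; the rules pass over those that are not, and their reading is None.
At some moment in a run one of cone_0, cone_1, cone_2, cone_3, cone_4 may be knocked a few centimetres aside while the robot is not near it.
It also fails if it takes over 210 s, if anything falls off the work surface, if the arm or the gripper's body presses on something with over 40 N, if the wrist force passes 120 N, or if a joint passes its speed limit or range.

## Working session

There is one attempt and no reset: what is moved stays moved. The work goes in short steps, each a Python script; the robot and the scene stay as the last script left them, time stands still between calls to the robot, and variables do not carry over. Pictures are saved under pics/ and viewed, at most 16 in all, crops included, and the job is handed in when it is done.

```bash
mkdir -p pics; cat > h.py <<'E'
import numpy as np, cv2
from station import robot, fingers, get_obs, eyes
def cam(name):
    d=eyes.get_image(name); d['f']=d['frame'].shape[0]/2/np.tan(np.radians(d['vfov'])/2); return d
def cloud(d):
    v,u=np.mgrid[:420,:560]; z=d['z_map']
    p=np.stack([(u-d['cx'])/d['f']*z,(v-d['cy'])/d['f']*z,z],-1)
    P=p@d['T'][:3,:3].T+d['T'][:3,3]; P[z==0]=np.nan; return P
def ray(d,u,v,h):
    r=d['T'][:3,:3]@np.array([(u-d['cx'])/d['f'],(v-d['cy'])/d['f'],1]); o=d['T'][:3,3]
    return o+r*(h-o[2])/r[2]
def save(d,n): cv2.imwrite('pics/'+n,cv2.cvtColor(d['frame'],cv2.COLOR_RGB2BGR))
E
python3 - <<'E'
from h import *
for n in('scene','top'):
    d=cam(n); save(d,n+'0.png'); print(n,d['f'],d['cx'],d['cy'],d['T'].round(3).tolist(),(d['z_map']==0).mean())
o=get_obs(); print(o['clock'],o['eef_pos'],o['tool_rot'],o['wrist_force'])
E
```

```text
scene 413.1411718462738 281.86909817038725 207.36413995009718 [[0.786, -0.232, 0.573, -0.107], [-0.618, -0.331, 0.713, -0.832], [0.024, -0.915, -0.403, 0.549], [0.0, 0.0, 0.0, 1.0]] 0.03387755102040816
top 411.1673513648674 273.050745602227 201.6187767229307 [[-0.007, -0.997, 0.076, 0.442], [-1.0, 0.006, -0.006, 0.003], [0.006, -0.076, -0.997, 1.523], [0.0, 0.0, 0.0, 1.0]] 0.0040943877551020405
0.1 [0.25159985 0.57149342 0.23016671] [-6.46816372e-01 -3.07369153e+00  2.81077996e-03] [ 0.37060247 -0.58758081  0.03730634]
```

View pics/scene0.png

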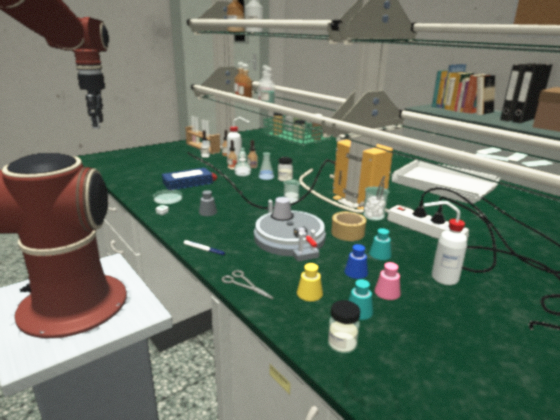

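View pics/top0.png

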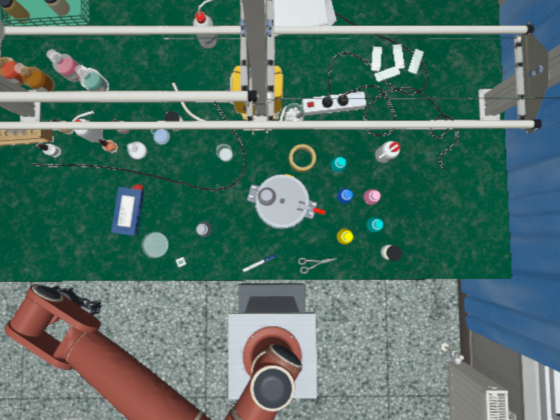

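The yellow cone is at top (345,237), blue at (345,195) and grey at (203,229). The teal and pink ones are look-alikes. The spindle is at (267,197) and the crank at (318,211). I'll check the left clutter for a white or orange cone.

```bash
python3 - <<'E'
from h import *
a=cv2.imread('pics/top0.png')[110:270,20:300]; b=cv2.imread('pics/scene0.png')[110:230,130:340]
c=np.vstack([cv2.resize(a,(560,320),interpolation=2),np.pad(cv2.resize(b,(490,280),interpolation=2),((0,0),(0,70),(0,0)))])
cv2.imwrite('pics/crop.png',c)
d=cam('top');P=cloud(d)
for n,u,v in[('yel',345,237),('blue',345,195),('grey',203,229),('spin',267,196),('tt',285,205),('teal',376,225),('pink',372,196),('w',137,150),('w2',225,152),('jar',390,252),('tape',291,158),('rod',300,125)]:
    print(n,P[v-1:v+2,u-1:u+2].reshape(-1,3).mean(0).round(3))
E
```

```text
yel [ 0.426 -0.26   0.066]
blue [nan nan nan]
grey [0.458 0.241 0.07 ]
spin [0.571 0.014 0.095]
tt [ 0.542 -0.05   0.045]
teal [ 0.468 -0.37   0.069]
pink [ 0.571 -0.36   0.062]
w [0.742 0.481 0.061]
w2 [0.741 0.169 0.025]
jar [ 0.373 -0.413  0.085]
tape [ 0.713 -0.073  0.049]
rod [ 0.767 -0.088  0.3  ]
```

View pics/crop.png

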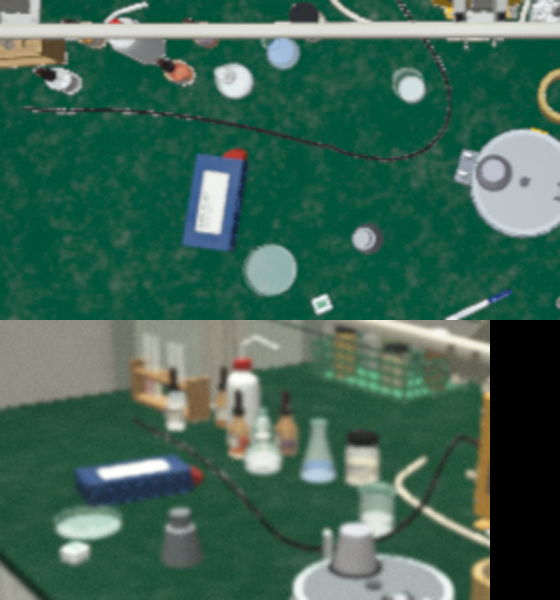

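```bash
python3 - <<'E'
from h import *
t=cam('top');s=cam('scene')
out=[]
for d in(t,s):
  Ti=np.linalg.inv(d['T'])
  def pj(p):
    q=Ti[:3,:3]@p+Ti[:3,3]; return q[:2]/q[2]*d['f']+[d['cx'],d['cy']]
  for p in [(.742,.481,.0),(.742,.481,.06),(.742,.481,.07),(.458,.241,0),(.458,.241,.07)]: print(p,pj(np.array(p)).round(1))
  u,v=pj(np.array([.742,.481,.04])).astype(int)
  out.append(cv2.resize(d['frame'][v-25:v+25,u-25:u+25,::-1],(400,400),interpolation=cv2.INTER_CUBIC))
  print(cloud(d)[v-12:v+13:4,u-8:u+9:4,2].round(3))
cv2.imwrite('pics/w.png',np.hstack(out))
E
```

```text
(0.742, 0.481, 0.0) [142.3 153.4]
(0.742, 0.481, 0.06) [137.1 150.2]
(0.742, 0.481, 0.07) [136.2 149.6]
(0.458, 0.241, 0) [206.  229.1]
(0.458, 0.241, 0.07) [202.9 228.9]
[[ 0.004 -0.     0.004  0.009 -0.005]
 [ 0.107  0.081  0.043  0.033  0.004]
 [ 0.108  0.092  0.066  0.035  0.018]
 [ 0.041  0.071  0.05   0.043  0.024]
 [ 0.033  0.047  0.038  0.035 -0.005]
 [-0.002  0.006  0.008  0.003  0.002]
 [ 0.    -0.003  0.004  0.003 -0.002]]
(0.742, 0.481, 0.0) [242.3 175. ]
(0.742, 0.481, 0.06) [242.1 160.6]
(0.742, 0.481, 0.07) [242.  158.1]
(0.458, 0.241, 0) [208.6 212.6]
(0.458, 0.241, 0.07) [207.5 192.1]
[[ 0.057  0.043  0.091 -0.002  0.062]
 [ 0.047  0.072  0.074 -0.002  0.047]
 [ 0.028  0.008  0.055 -0.002  0.031]
 [ 0.01   0.04   0.044  0.042  0.013]
 [ 0.021  0.03   0.032  0.031  0.022]
 [-0.001  0.015  0.015  0.013 -0.   ]
 [-0.004 -0.    -0.002 -0.001 -0.001]]
```

View pics/w.png

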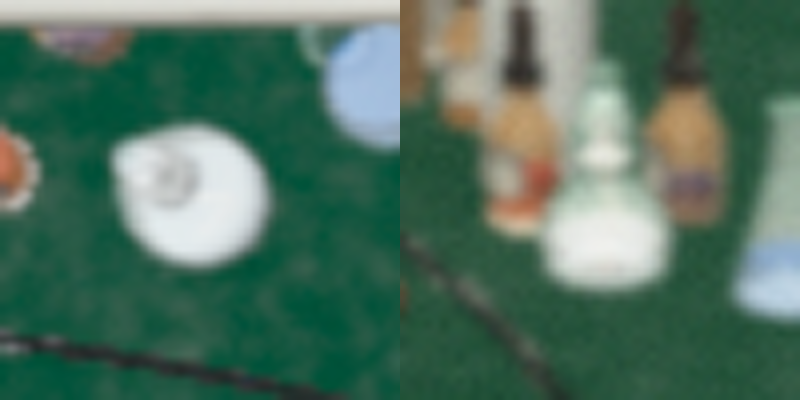

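The white thing is a flask, so three cones are present: yellow, blue and grey. Next I'll measure them and the carousel.

```bash
cat >> h.py <<'E'
def proj(d,p):
    Ti=np.linalg.inv(d['T']); q=Ti[:3,:3]@np.asarray(p,float)+Ti[:3,3]; return q[:2]/q[2]*d['f']+[d['cx'],d['cy']]
def rays(d,uv):
    r=d['T'][:3,:3]@np.array([(uv[0]-d['cx'])/d['f'],(uv[1]-d['cy'])/d['f'],1]); return d['T'][:3,3],r/np.linalg.norm(r)
def tri(da,ua,db,ub):
    A=np.zeros((3,3));b=np.zeros(3)
    for d,u in((da,ua),(db,ub)):
        o,r=rays(d,u);M=np.eye(3)-np.outer(r,r);A+=M;b+=M@o
    return np.linalg.solve(A,b)
HSV={'yellow':((22,120,60),(34,255,255)),'blue':((112,120,40),(128,255,255)),'red':None,'grey':None}
def blob(d,name,uv,rad=18):
    u,v=np.round(uv).astype(int); h=cv2.cvtColor(d['frame'],cv2.COLOR_RGB2HSV)
    if name=='grey': m=cv2.inRange(h,(0,0,20),(179,70,255))
    elif name=='red': m=cv2.inRange(h,(0,150,60),(8,255,255))|cv2.inRange(h,(172,150,60),(179,255,255))
    else: m=cv2.inRange(h,*HSV[name])
    w=np.zeros_like(m);cv2.circle(w,(int(u),int(v)),rad,255,-1);m&=w
    cs,_=cv2.findContours(m,cv2.RETR_EXTERNAL,cv2.CHAIN_APPROX_NONE)
    return max(cs,key=cv2.contourArea)[:,0].astype(float) if cs else None
E
python3 - <<'E'
from h import *
t=cam('top');s=cam('scene')
for n,p in[('yellow',(.426,-.26,.05)),('blue',(.57,-.265,.05)),('grey',(.458,.241,.05))]:
    c=blob(t,n,proj(t,p)); (u,v),r=cv2.minEnclosingCircle(c.astype(np.float32)); b=ray(t,u,v,0.004)
    e=blob(s,n,proj(s,p),26); k=e[:,1].argmin(); top=e[e[:,1]<e[k,1]+2].mean(0)
    print(n,r,'base',b.round(4),'scene blob x',e[:,0].min(),e[:,0].max(),'y',e[:,1].min(),e[:,1].max(),'pred y/x',proj(s,[*b[:2],.07]).round(1),proj(s,[*b[:2],0]).round(1), 'scene mean x',e[:,0].mean().round(1))
rt=blob(t,'red',(318,211));rs=blob(s,'red',(310,238),30)
for c in(rt,rs): print('red',c.mean(0),c.min(0),c.max(0),cv2.minAreaRect(c.astype(np.float32)))
a=cv2.resize(t['frame'][170:235,245:330,::-1],(680,520),interpolation=cv2.INTER_CUBIC)
cv2.imwrite('pics/car_t.png',a)
a=cv2.resize(s['frame'][190:265,245:335,::-1],(720,600),interpolation=cv2.INTER_CUBIC)
cv2.imwrite('pics/car_s.png',a)
E
```

```text
yellow 8.077847480773926 base [ 0.4292 -0.2695  0.004 ] scene blob x 297.0 322.0 y 262.0 298.0 pred y/x [310.2 266. ] [308.6 292.7] scene mean x 309.5Traceback (most recent call last):
  File "<stdin>", line 4, in <module>
AttributeError: 'NoneType' object has no attribute 'astype'
```

```bash
sed -i "s/((112,120,40),(128,255,255))/((105,140,40),(130,255,255))/" h.py; python3 - <<'E'
from h import *
t=cam('top');s=cam('scene'); print(cv2.cvtColor(t['frame'],cv2.COLOR_RGB2HSV)[189:202:3,345], proj(t,(.57,-.265,.05)))
for n,p in[('yellow',(.426,-.26,.05)),('blue',(.57,-.265,.05)),('grey',(.458,.241,.05))]:
    c=blob(t,n,proj(t,p))
    if c is None: print(n,'none');continue
    (u,v),r=cv2.minEnclosingCircle(c.astype(np.float32)); b=ray(t,u,v,0.004)
    e=blob(s,n,proj(s,p),26)
    print(n,r,'base',b.round(4),'scene x',e[:,0].min(),e[:,0].max(),'y',e[:,1].min(),e[:,1].max(),'pred',proj(s,[*b[:2],.07]).round(1),proj(s,[*b[:2],0]).round(1), 'scene mean x',e[:,0].mean().round(1))
rt=blob(t,'red',(318,211));rs=blob(s,'red',(310,238),30)
for c in(rt,rs): print('red',c.mean(0),c.min(0),c.max(0),cv2.minAreaRect(c.astype(np.float32)))
a=cv2.resize(t['frame'][170:235,245:330,::-1],(680,520),interpolation=cv2.INTER_CUBIC)
cv2.imwrite('pics/car_t.png',a)
a=cv2.resize(s['frame'][190:265,245:335,::-1],(720,600),interpolation=cv2.INTER_CUBIC)
cv2.imwrite('pics/car_s.png',a)
E
```

```text
[[108 181 180]
 [106 174 241]
 [105 183 245]
 [110  75 201]
 [108 224 138]] [344.76591683 196.85215497]
yellow 8.077847480773926 base [ 0.4292 -0.2695  0.004 ] scene x 297.0 322.0 y 263.0 298.0 pred [310.2 266. ] [308.6 292.7] scene mean x 309.5
blue 7.374303817749023 base [ 0.5804 -0.2718  0.004 ] scene x 345.0 367.0 y 254.0 278.0 pred [358.2 246.6] [355.3 271.6] scene mean x 356.3
grey 7.4771857261657715 base [0.4586 0.2509 0.004 ] scene x 199.0 216.0 y 190.0 215.0 pred [206.2 191.1] [207.2 211.5] scene mean x 206.9
red [318.72 210.64] [313. 208.] [324. 213.] ((318.61767578125, 210.52943420410156), (11.641709327697754, 4.123105525970459), 14.03624439239502)
red [310.7826087 241.       ] [307. 237.] [315. 245.] ((311.0000305175781, 241.00003051757812), (11.31370735168457, 4.242640972137451), 45.0)
```

View pics/car_t.png

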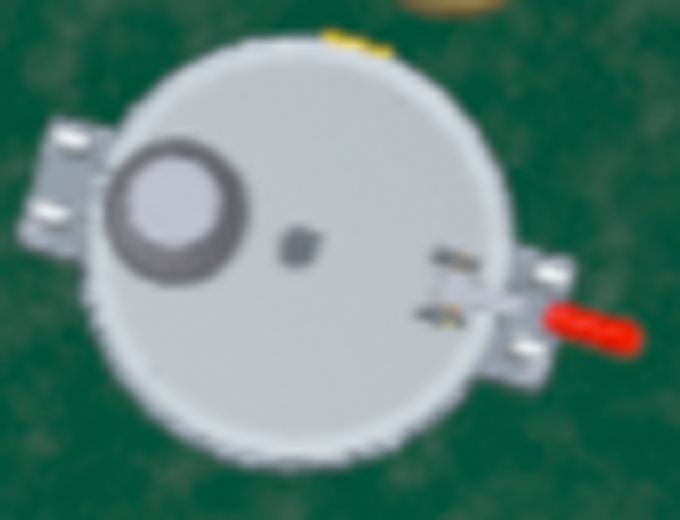

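View pics/car_s.png

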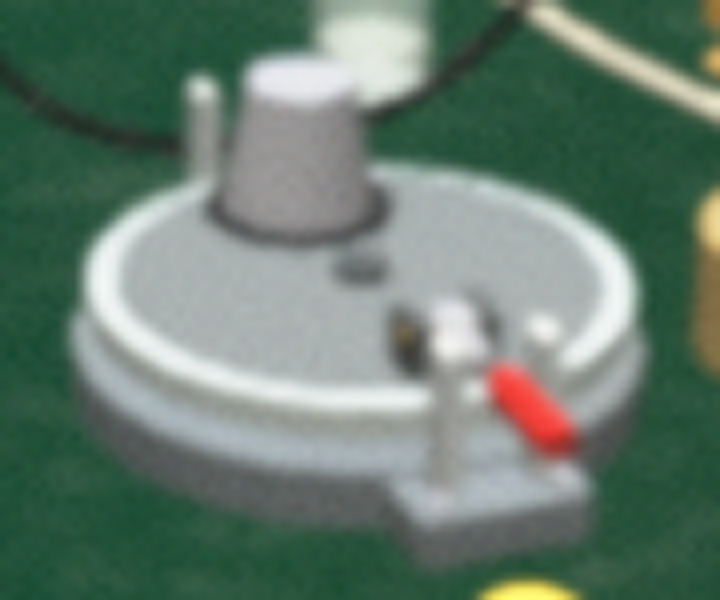

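Top view: the spindle top is at (266.4,196.3), the hub at (281.9,200.4) and the rim centre at about (282.1,201). In the scene view the spindle top is at (282.2,199.6), the foot at (281.8,215.8) and the hub at (289.6,223.0). I'll triangulate these.

```bash
sed -i "s/((105,140,40)/((99,110,40)/" h.py; python3 - <<'E'
from h import *
t=cam('top');s=cam('scene')
S=tri(t,(266.4,196.3),s,(282.2,199.6));H=tri(t,(281.9,200.4),s,(289.6,223.0));G=tri(t,(318.6,210.5),s,(311,241))
F=ray(s,281.8,215.8,.044);Rm=ray(t,282.1,201.0,.046)
print('spindle top',S,'hub',H,'grip',G,'foot(scene)',F,'rim',Rm,'grip top ray',ray(t,318.6,210.5,.058),'sp top ray',ray(t,266.4,196.3,.096))
for a,b in((S,H),(H,G),(S,G),(Rm,G)):
    v=(b-a)[:2];print(np.hypot(*v).round(4),np.degrees(np.arctan2(v[1],v[0])).round(2))
c=blob(t,'blue',proj(t,(.57,-.265,.05)));(u,v),r=cv2.minEnclosingCircle(c.astype(np.float32));print(r,ray(t,u,v,.004))
for p in [(.43,-.27,.2),(.54,-.04,.2)]:
  print(robot.ik(p,[np.pi,0,0]),robot.ik(p,[0,np.pi,0]))
E
```

```text
spindle top [0.57157345 0.01516754 0.09503781] hub [ 0.55921441 -0.03894706  0.04605607] grip [ 0.52132417 -0.16932637  0.05866426] foot(scene) [0.57391756 0.01419646 0.044     ] rim [ 0.556721   -0.03940057  0.046     ] grip top ray [ 0.52097847 -0.16908126  0.058     ] sp top ray [0.56959829 0.0165816  0.096     ]
0.0555 -102.86
0.1358 -106.2
0.1912 -105.24
0.1347 -105.24
8.079078674316406 [ 0.5804107  -0.27269096  0.004     ]
[-7.07349978e-01 -2.11808152e-01  1.91499351e+00 -4.44089210e-16
  1.43840729e+00  8.63446349e-01] [-0.70734998 -0.21180815  1.91499351  0.          1.43840729 -2.2781463 ]
[-2.11403538e-01 -1.26290215e-01  1.83985301e+00 -4.44089210e-16
  1.42802986e+00  1.35939279e+00] [-0.21140354 -0.12629022  1.83985301  0.          1.42802986 -1.78219986]
```

```bash
cat >> h.py <<'E'
from scipy.spatial.transform import Rotation as Ro
C=np.array([.5567,-.0393]); rad=np.array([-.263,-.965]); FOOT=C-.058*rad
def down(phi): return (Ro.from_euler('z',phi)*Ro.from_euler('x',np.pi)).as_rotvec()
def find(n,p):
    t=cam('top'); c=blob(t,n,proj(t,[*p[:2],.03]),22); (u,v),r=cv2.minEnclosingCircle(c.astype(np.float32)); return ray(t,u,v,.004)[:2],r
def st(m=''):
    o=get_obs(); print(m,'t',round(o['clock'],1),'p',o['eef_pos'].round(4),'F',o['wrist_force'].round(2),'gap',round(o['finger_gap'],4),'gf',np.round(o['gripper_force'],1)); return o
def pick(n,p,phi):
    p,r=find(n,p); print(n,p,r); fingers.gripper_to(.06)
    robot.movep([*p,.15],down(phi)); robot.movel([*p,.049],rate=.12); st('pre'); fingers.gripper_to(.0); st('g1')
    fingers.gripper_to(.045); robot.movel([*p,.049],down(phi+np.pi/2),rate=.1) if 0 else robot.movep([*p,.049],down(phi+np.pi/2))
    fingers.gripper_to(0.0); st('g2'); q,r=find(n,p); print('seen',q)
    robot.movel([*p,.20],rate=.15); st('up'); return p
def place(k,xy=FOOT):
    robot.movep([*xy,.22],down(get_yaw()))
    z=.044+.027*(k+1)+.049
    robot.movel([*xy,z+.03],rate=.1); robot.wait(.3); st('above')
    hit=robot.movel([*xy,z-.003],rate=.02,max_force=1.5); st('hit %s z-rest %.4f'%(hit,get_obs()['eef_pos'][2]-z))
def get_yaw():
    x=Ro.from_rotvec(get_obs()['tool_rot']).as_matrix()[:,0]; return np.arctan2(x[1],x[0])
E
python3 - <<'E'
from h import *
pick('yellow',(.4292,-.2695),0)
E
```

```text
yellow [ 0.42920741 -0.26949843] 8.077847480773926
pre t 5.0 p [ 0.4298 -0.27    0.0499] F [ 0.08 -0.19 -0.86] gap 0.0605 gf 0.0
g1 t 5.4 p [ 0.4298 -0.2701  0.05  ] F [ 0.23 -0.75  4.62] gap 0.0261 gf 58.8
g2 t 7.4 p [ 0.4293 -0.2696  0.0492] F [-0.26  0.23  1.21] gap 0.0259 gf 58.9
seen [ 0.44035083 -0.2512644 ]
up t 8.6 p [ 0.4286 -0.269   0.1986] F [ 0.49  0.44 -1.38] gap 0.0256 gf 59.0
```

```bash
sed -i 's/,\.049\]/,.051]/g; s/(k+1)+\.049/(k+1)+.051/' h.py; python3 - <<'E'
from h import *
place(0)
save(cam('scene'),'p1.png')
a=cv2.imread('pics/p1.png')[150:260,230:340];cv2.imwrite('pics/p1.png',cv2.resize(a,(600,600),interpolation=cv2.INTER_CUBIC))
E
```

```text
above t 11.0 p [0.5723 0.0167 0.1527] F [ 0.01 -0.23 -0.76] gap 0.026 gf 59.0
hit True z-rest 0.0051 t 12.1 p [0.5724 0.0167 0.1271] F [ 2.29  0.31 -0.7 ] gap 0.026 gf 59.0
```

View pics/p1.png

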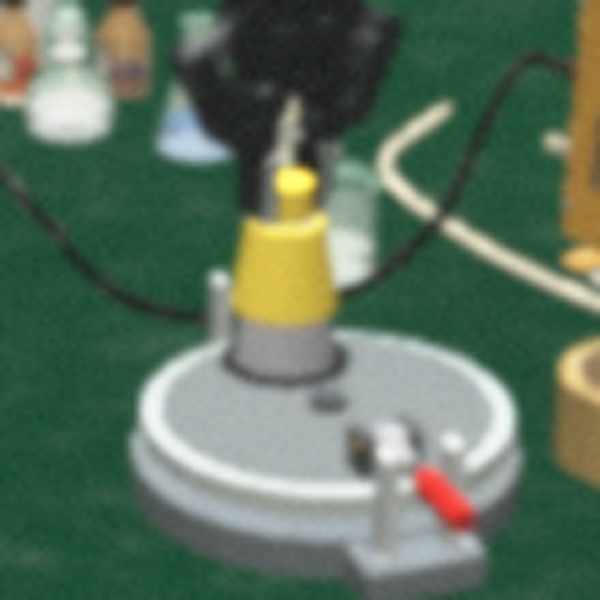

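```bash
cat >> h.py <<'E'
def settle(zrest,n=14):
    f0=np.array([.0,-.1,-.75])
    for i in range(n):
        robot.wait(.1); o=get_obs(); F=o['wrist_force']-f0; p=np.array(o['eef_pos'])
        print(i,p.round(4),F.round(2),'dz %.4f'%(p[2]-zrest))
        if p[2]-zrest<.0012 or (F[2]>.5 and np.hypot(*F[:2])<1): break
        xy=p[:2]+np.clip(F[:2]*.0004,-.001,.001)
        robot.movel([*xy,p[2]],rate=.01)
        robot.movel([*xy,max(p[2]-.003,zrest)],rate=.012,max_force=1.2)
    return p
E
python3 - <<'E'
from h import *
settle(.1202)
E
```

```text
0 [0.5724 0.0167 0.1272] [ 2.83  0.55 -0.27] dz 0.0070
1 [0.5735 0.0171 0.1233] [1.79 0.84 1.34] dz 0.0031
2 [0.5742 0.0174 0.1203] [0.37 0.77 0.55] dz 0.0001
```

```bash
cat >> h.py <<'E'
def release():
    fingers.gripper_to(.05); st('rel'); p=get_obs()['eef_pos']; robot.movel([*p[:2],p[2]+.08],rate=.1)
E
python3 - <<'E'
from h import *
release(); 
p=pick('blue',(.5804,-.2727),0)
t=cam('top');c=blob(t,'yellow',proj(t,[.5744,.0178,.1]),18);(u,v),r=cv2.minEnclosingCircle(c.astype(np.float32));print('yellow nest',ray(t,u,v,.071),r)
E
```

```text
rel t 14.2 p [0.5741 0.0174 0.1203] F [0.5  0.62 0.31] gap 0.0504 gf 0.0
blue [ 0.5804107  -0.27269096] 8.079078674316406
pre t 17.5 p [ 0.5812 -0.273   0.0521] F [ 0.15 -0.16  0.5 ] gap 0.0599 gf 0.0
g1 t 17.9 p [ 0.581  -0.2732  0.0521] F [-0.23 -0.38  2.69] gap 0.0256 gf 58.8
g2 t 20.0 p [ 0.5805 -0.2727  0.0511] F [0.13 0.07 0.83] gap 0.0254 gf 58.9
seen [ 0.55964754 -0.27653992]
up t 21.1 p [ 0.5797 -0.2723  0.1984] F [-0.62  0.03 -1.43] gap 0.0258 gf 59.0
yellow nest [0.57444064 0.01733007 0.071     ] 7.766643047332764
```

```bash
python3 - <<'E'
from h import *
place(1,(.5744,.0177)); settle(.149); release()
p=pick('grey',(.4586,.2509),0)
d=cam('scene');cv2.imwrite('pics/p2.png',cv2.resize(d['frame'][130:260,170:340,::-1],(680,520),interpolation=cv2.INTER_CUBIC))
E
```

```text
above t 23.2 p [0.5748 0.0177 0.1798] F [ 0.13 -0.38 -0.24] gap 0.0258 gf 59.0
hit True z-rest -0.0002 t 24.5 p [0.5746 0.0174 0.1488] F [ 1.04 -0.6   1.57] gap 0.0257 gf 59.0
0 [0.5746 0.0174 0.1487] [ 1.53 -0.16  0.6 ] dz -0.0003
rel t 25.0 p [0.5735 0.0176 0.1477] F [ 0.25 -0.57 -1.1 ] gap 0.0499 gf 0.0
grey [0.45808369 0.25052425] 7.57455587387085
pre t 29.0 p [0.4588 0.2508 0.0519] F [-0.59 -0.19  0.34] gap 0.0599 gf 0.0
g1 t 29.4 p [0.4587 0.2509 0.0519] F [-0.36  0.12  3.47] gap 0.026 gf 58.8
g2 t 31.4 p [0.4583 0.2506 0.0513] F [0.65 0.22 1.82] gap 0.0256 gf 58.9
seen [0.48408529 0.24805696]
up t 32.6 p [0.4573 0.2503 0.1985] F [-0.3  -0.34 -0.31] gap 0.0258 gf 59.0
```

View pics/p2.png

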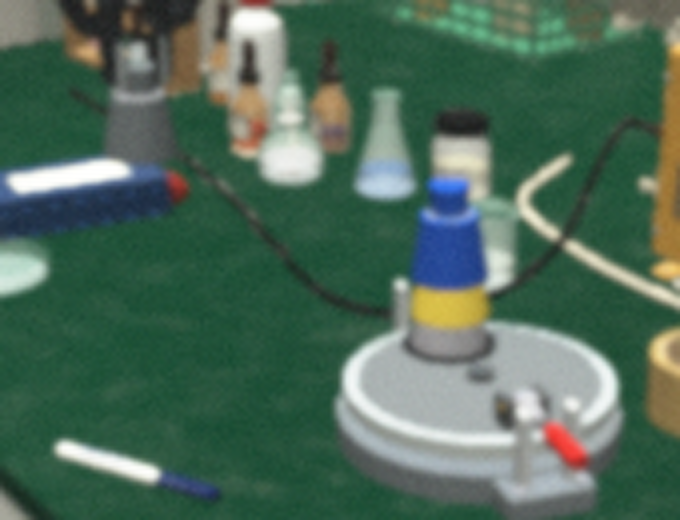

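```bash
python3 - <<'E'
from h import *
p=get_obs()['eef_pos']; robot.movel([*p[:2],.27]); robot.movep([.5744,.0177,.27],down(get_yaw())); robot.movel([.5744,.0177,.222],rate=.1)
robot.movel([.5744,.0177,.206],rate=.05);robot.wait(.2);st()
robot.movel([.5744,.0177,.1745],rate=.02,max_force=1.5); settle(.1763); release()
robot.movep([.50,-.2,.25],down(np.arctan2(rad[1],rad[0])))
d=cam('scene');t=cam('top')
for n,z in(('blue',.098),):
  c=blob(t,n,proj(t,[.5744,.0178,z+.02]),18);(u,v),r=cv2.minEnclosingCircle(c.astype(np.float32));print(n,ray(t,u,v,z),r)
c=cv2.resize(d['frame'][130:260,230:340,::-1],(440,520),interpolation=cv2.INTER_CUBIC)
c2=cv2.resize(t['frame'][150:280,245:345,::-1],(360,520),interpolation=cv2.INTER_CUBIC)
cv2.imwrite('pics/p3.png',np.hstack([c,c2])); st()
E
```

```text
t 35.6 p [0.5746 0.0177 0.2064] F [ 0.23 -0.05 -0.82] gap 0.0255 gf 59.0
0 [0.574  0.0179 0.1751] [-0.3  -0.64  3.42] dz -0.0012
rel t 37.4 p [0.5732 0.0179 0.1739] F [ 0.22  0.01 -0.56] gap 0.0499 gf 0.0Traceback (most recent call last):
  File "<stdin>", line 8, in <module>
AttributeError: 'NoneType' object has no attribute 'astype'
```

```bash
python3 - <<'E'
from h import *
d=cam('scene');t=cam('top')
c=cv2.resize(d['frame'][130:260,230:340,::-1],(440,520),interpolation=cv2.INTER_CUBIC)
c2=cv2.resize(t['frame'][150:280,245:345,::-1],(360,520),interpolation=cv2.INTER_CUBIC)
cv2.imwrite('pics/p3.png',np.hstack([c,c2])); st()
print([proj(d,[.574,.0175,z]).round(1) for z in(.071,.098,.125,.195)])
E
```

```text
t 41.1 p [ 0.5001 -0.1999  0.25  ] F [ 0.91  0.13 -0.74] gap 0.0497 gf 0.0
[array([281.3, 206.9]), array([281.6, 198.2]), array([281.8, 189.4]), array([282.4, 165.7])]
```

View pics/p3.png

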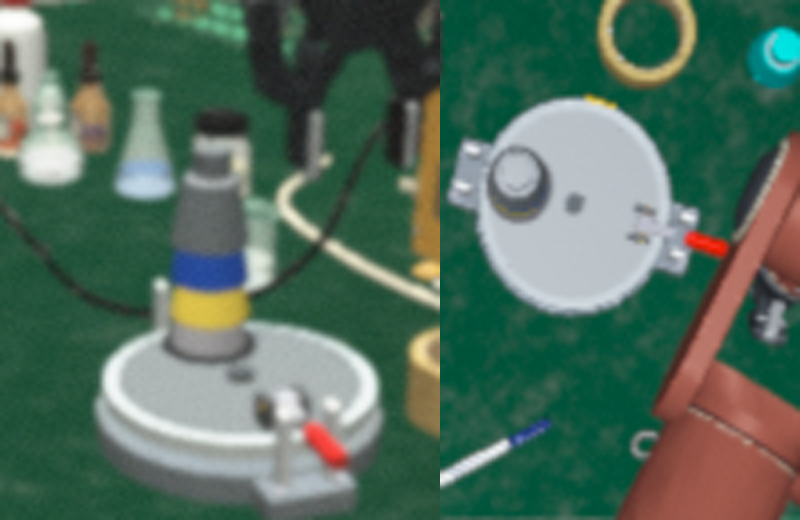

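The nest is sound: yellow, blue and grey are evenly stacked in the scene crop. Next is the crank.

```bash
cat >> h.py <<'E'
C=np.array([.5585,-.0383]); PH=np.arctan2(rad[1],rad[0])
E
python3 - <<'E'
from h import *
xy=C+.140*rad
robot.movep([*xy,.14],down(PH)); fingers.gripper_to(.045); robot.movel([*xy,.041],rate=.1); st('pre')
fingers.gripper_to(0); st('grip')
d=cam('scene');cv2.imwrite('pics/p4.png',cv2.resize(d['frame'][180:270,240:360,::-1],(720,540),interpolation=cv2.INTER_CUBIC))
print(get_obs()['qpos'].round(2))
E
```

```text
pre t 43.0 p [ 0.5224 -0.1737  0.0419] F [0.88 0.57 0.68] gap 0.0451 gf 0.0
grip t 43.4 p [ 0.5205 -0.1733  0.0413] F [-5.57  0.79  4.05] gap 0.012 gf 58.4
[-0.46  0.07  1.93 -0.    1.14  2.95]
```

View pics/p4.png

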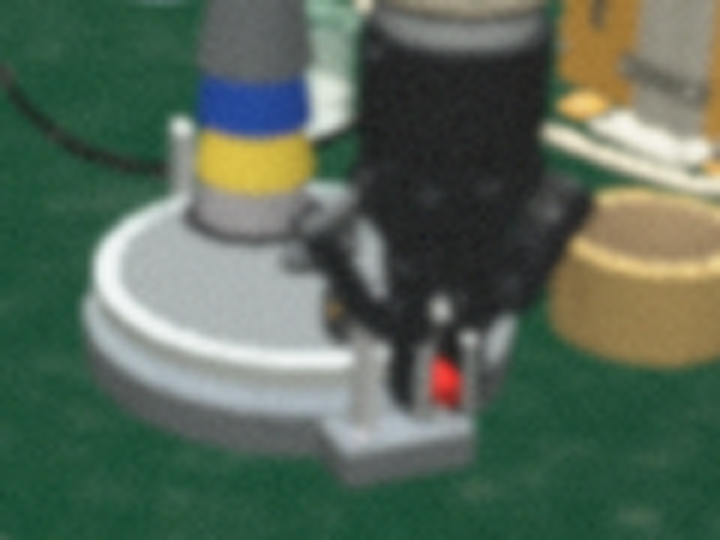

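```bash
cat >> h.py <<'E'
rad=np.array([-.2773,-.9608]); C=np.array([.5581,-.0379]); PH=np.arctan2(rad[1],rad[0])+np.pi
tn=np.array([-rad[1],rad[0]])
E
python3 - <<'E'
from h import *
fingers.gripper_to(.045); p=get_obs()['eef_pos']; robot.movel([*p[:2],.12],rate=.1)
xy=C+.140*rad
robot.movep([*xy,.12],down(PH)); robot.movel([*xy,.041],rate=.1); st('pre')
fingers.gripper_to(0); st('grip'); print(get_obs()['qpos'].round(2))
E
```

```text
pre t 48.4 p [ 0.5199 -0.1727  0.0417] F [-0.6  1.4 -0.1] gap 0.0452 gf 0.0
grip t 48.8 p [ 0.5199 -0.1727  0.0418] F [-0.47 -0.34  2.95] gap 0.0119 gf 58.5
[-0.46  0.07  1.94 -0.    1.14 -0.18]
```

```bash
python3 - <<'E'
from h import *
L=.068; off=0.; toff=0.
for a in np.radians(np.arange(6,91,6)):
    h=np.array([*(rad*np.cos(a)),np.sin(a)])
    P=np.array([*(C+.072*rad),.058+.0005])+h*(L+off)+np.array([*tn,0])*toff-[0,0,.019]
    robot.movel(P,rate=.05); F=get_obs()['wrist_force']; Fh=F@h; Ft=F[:2]@tn
    off+=np.clip(Fh*.0001,-.001,.001); toff+=np.clip(Ft*.0001,-.0005,.0005)
    print(int(np.degrees(a)+.5),F.round(1),'Fh %.1f off %.4f toff %.4f'%(Fh,off,toff))
    if np.linalg.norm(F)>45: break
st()
d=cam('scene');cv2.imwrite('pics/p5.png',cv2.resize(d['frame'][150:270,220:360,::-1],(700,600),interpolation=cv2.INTER_CUBIC))
E
```

```text
6 [ 1.3 -2.8 -6.3] Fh 1.7 off 0.0002 toff 0.0002
12 [-0.1  3.4 -4.8] Fh -4.1 off -0.0002 toff 0.0001
18 [ 1.8  5.7 -6.4] Fh -7.7 off -0.0010 toff 0.0001
24 [ 1.5  5.8 -7. ] Fh -8.3 off -0.0018 toff 0.0001
30 [ 2.2  1.8 -8.4] Fh -6.2 off -0.0025 toff 0.0003
36 [ 0.1  1.9 -7.5] Fh -5.9 off -0.0030 toff 0.0002
42 [ 1.9  3.9 -8.3] Fh -8.7 off -0.0039 toff 0.0003
48 [ 1.9  4.1 -8.8] Fh -9.5 off -0.0049 toff 0.0004
54 [-0.2  2.  -8.3] Fh -7.8 off -0.0057 toff 0.0003
60 [ 0.4 -1.4 -8. ] Fh -6.3 off -0.0063 toff 0.0004
66 [-0.   0.7 -6. ] Fh -5.7 off -0.0069 toff 0.0003
72 [-2.  -2.1 -5.6] Fh -4.6 off -0.0073 toff 0.0002
78 [-1.5 -5.  -4.4] Fh -3.2 off -0.0076 toff 0.0002
84 [-1.6 -5.5 -4.5] Fh -3.9 off -0.0080 toff 0.0002
90 [-0.9 -4.4 -3.9] Fh -3.9 off -0.0084 toff 0.0002
 t 53.0 p [ 0.5385 -0.1078  0.0999] F [-0.92 -4.41 -3.88] gap 0.009 gf 58.1
```

View pics/p5.png

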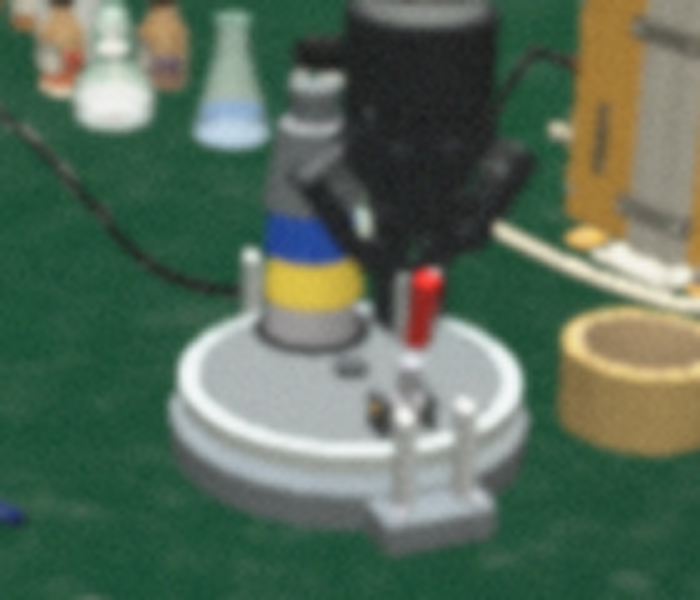

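The handle is nearly upright but sits at the pads' outer edge (gap 9 mm), so I'll regrasp farther out and push it to the stop.

```bash
python3 - <<'E'
from h import *
p=np.array(get_obs()['eef_pos']); fingers.gripper_to(.03); st('open')
q=p+[*(rad*.008),.004]; robot.movel(q,rate=.03); st(); fingers.gripper_to(0); st('regrip')
for i in range(12):
    q=q-[*(rad*.001),0]; robot.movel(q,rate=.02); o=get_obs(); print(i+1,(o['wrist_force'][:2]@rad).round(1),o['wrist_force'].round(1),round(o['finger_gap'],4))
    if o['wrist_force'][:2]@rad>12: break
d=cam('scene');cv2.imwrite('pics/p6.png',cv2.resize(d['frame'][150:270,220:360,::-1],(700,600),interpolation=cv2.INTER_CUBIC))
E
```

```text
open t 53.4 p [ 0.5391 -0.1068  0.1004] F [-0.07  0.44  0.75] gap 0.0303 gf 0.0
 t 53.9 p [ 0.5363 -0.1157  0.104 ] F [ 0.15 -0.01 -0.19] gap 0.0302 gf 0.0
regrip t 54.2 p [ 0.5362 -0.1155  0.104 ] F [-0.02 -0.54  0.37] gap 0.0117 gf 58.3
1 4.0 [-2.7 -3.4  2.7] 0.0118
2 5.7 [-3.6 -4.9  2.9] 0.0124
3 6.9 [-4.1 -6.   2.7] 0.0125
4 8.2 [-4.1 -7.3  3.1] 0.0122
5 9.3 [-4.7 -8.3  2.5] 0.0123
6 12.0 [ -5.2 -11.    4. ] 0.0119
```

View pics/p6.png

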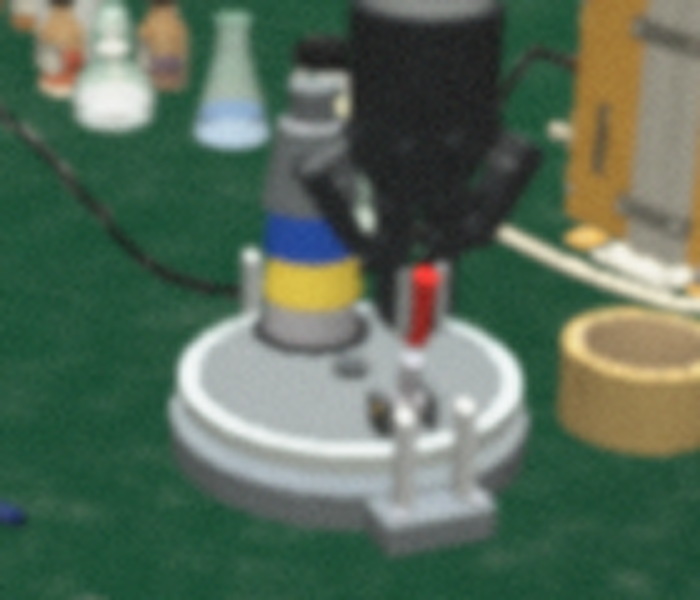

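```bash
python3 - <<'E'
from h import *
d=cam('scene')
print('pivot',proj(d,[*(C+.072*rad),.058]))
for a in(60,70,80,90):
    A=np.radians(a);print(a,[proj(d,[*(C+(.072+r*np.cos(A))*rad),.058+r*np.sin(A)]).round(1) for r in(.044,.084)])
e=blob(d,'red',(304,210),30); print(cv2.minAreaRect(e.astype(np.float32)),e.min(0),e.max(0)); st()
E
```

```text
pivot [299.73647841 230.23535338]
60 [array([303.9, 220.6]), array([308. , 211.2])]
70 [array([302.8, 218.3]), array([305.8, 206.9])]
80 [array([301.7, 216.5]), array([303.5, 203.4])]
90 [array([300.4, 215. ]), array([301.1, 200.8])]
((304.5, 210.0), (14.0, 3.0), 90.0) [303. 203.] [306. 217.]
 t 55.8 p [ 0.5373 -0.1131  0.1044] F [ -6.02 -10.77   4.55] gap 0.0119 gf 60.6
```

```bash
python3 - <<'E'
from h import *
q=np.array([.5363-.006*rad[0]-0,-.1157-.006*rad[1],.104])
for i in range(8):
    q=q-[*(rad*.0015),0]; robot.movel(q,rate=.02); o=get_obs(); p=o['eef_pos']; print(i+1,(o['wrist_force'][:2]@rad).round(1),o['wrist_force'].round(1),'r %.4f t %.4f'%((p[:2]-C)@rad,(p[:2]-C)@tn),round(o['finger_gap'],4))
    if o['wrist_force'][:2]@rad>26: break
d=cam('scene');e=blob(d,'red',(304,210),30); print(e.min(0),e.max(0)); 
for y in range(203,218): print(y,e[e[:,1]==y][:,0],end=' ')
E
```

```text
1 8.9 [-4.7 -7.9  3.8] r 0.0756 t 0.0010 0.0123
2 11.0 [-5.8 -9.8  3.5] r 0.0749 t 0.0010 0.0122
3 8.0 [-3.9 -7.2  3.9] r 0.0722 t 0.0011 0.012
4 7.3 [-4.8 -6.2  3.3] r 0.0705 t 0.0007 0.012
5 6.5 [-3.3 -5.9  2.3] r 0.0686 t 0.0010 0.0122
6 9.3 [-4.4 -8.4  2.4] r 0.0679 t 0.0010 0.012
7 7.9 [-4.1 -7.1  2.8] r 0.0662 t 0.0007 0.0121
8 6.7 [-1.8 -6.4  0.8] r 0.0644 t 0.0009 0.0119
[301. 200.] [304. 215.]
203 [301. 304.] 204 [301. 304.] 205 [301. 303.] 206 [301. 303.] 207 [301. 303.] 208 [301. 303.] 209 [301. 303.] 210 [301. 303.] 211 [301. 303.] 212 [301. 303.] 213 [301. 303.] 214 [301. 303.] 215 [301. 302.] 216 [] 217 []
```

```bash
python3 - <<'E'
from h import *
p=np.array(get_obs()['eef_pos']); q=np.array([*(C+.0626*rad+.001*tn),.104])
for i in range(10):
    q=q-[*(rad*.001),0]; robot.movel(q,rate=.02); o=get_obs(); p=o['eef_pos']; print(i+1,(o['wrist_force'][:2]@rad).round(1),o['wrist_force'].round(1),'r %.4f t %.4f'%((p[:2]-C)@rad,(p[:2]-C)@tn),round(o['finger_gap'],4))
    if o['wrist_force'][:2]@rad>16 or o['finger_gap']<.0105: break
d=cam('scene');e=blob(d,'red',(302,208),30); print(e.min(0),e.max(0)); st()
E
```

```text
1 7.6 [-3.6 -6.8  1.5] r 0.0638 t 0.0010 0.0119
2 7.9 [-3.7 -7.1  2.6] r 0.0623 t 0.0007 0.0119
3 8.0 [-3.6 -7.3  1. ] r 0.0617 t 0.0007 0.0114
4 7.2 [-2.4 -6.8 -0.8] r 0.0602 t 0.0009 0.0112
5 9.3 [-3.1 -8.8 -0.4] r 0.0599 t 0.0009 0.0111
6 12.9 [ -4.9 -12.   -0.6] r 0.0597 t 0.0009 0.0116
7 15.3 [ -4.6 -14.6  -0.3] r 0.0594 t 0.0009 0.0115
8 15.2 [ -5.5 -14.2  -1.2] r 0.0583 t 0.0007 0.0112
9 17.3 [ -5.7 -16.4  -0.3] r 0.0580 t 0.0007 0.0105
[300. 200.] [303. 215.]
 t 60.1 p [ 0.5427 -0.0938  0.1032] F [ -4.91 -15.48  -0.54] gap 0.0108 gf 52.9
```

```bash
python3 - <<'E'
from h import *
fingers.gripper_to(.03); robot.movel([*(C+.071*rad+.0008*tn),.104],rate=.04); st('o'); fingers.gripper_to(0); st('regrip')
th0=np.arctan2(rad[1],rad[0]); off=0.
for s in np.radians(np.arange(6,184,6)):
    th=th0-s; r=np.array([np.cos(th),np.sin(th)]); m=np.array([r[1],-r[0]])
    P=C+(.071+off)*r+ .002*m
    robot.movel([*P,.104],rate=.06); o=get_obs(); F=o['wrist_force']; fr=F[:2]@r; ft=F[:2]@m; off+=np.clip(fr*.0001,-.0007,.0007)
    print(round(np.degrees(s)),'fr %.1f ft %.1f fz %.1f off %.4f gap %.4f'%(fr,ft,F[2],off,o['finger_gap']))
    if np.hypot(fr,ft)>25 or o['finger_gap']<.009: break
st(); print(o['qpos'].round(2))
d=cam('scene');cv2.imwrite('pics/p7.png',cv2.resize(d['frame'][140:270,210:350,::-1],(646,600),interpolation=cv2.INTER_CUBIC))
E
```

```text
o t 61.0 p [ 0.5392 -0.1066  0.104 ] F [-0.48  0.8  -0.22] gap 0.0296 gf 0.0
regrip t 61.3 p [ 0.5392 -0.1063  0.1042] F [-1.42 -0.44  1.39] gap 0.0127 gf 58.3
6 fr -0.8 ft 1.8 fz 2.2 off -0.0001 gap 0.0122
12 fr -1.0 ft 0.6 fz 3.1 off -0.0002 gap 0.0127
18 fr 0.6 ft 1.1 fz 2.3 off -0.0001 gap 0.0125
24 fr -0.9 ft 1.9 fz 2.4 off -0.0002 gap 0.0126
30 fr -0.3 ft 1.8 fz 2.7 off -0.0002 gap 0.0123
36 fr -0.2 ft 2.0 fz 3.5 off -0.0003 gap 0.0127
42 fr 0.0 ft 1.0 fz 2.9 off -0.0003 gap 0.0126
48 fr 0.2 ft 1.7 fz 4.0 off -0.0002 gap 0.0125
54 fr -0.0 ft 1.7 fz 4.1 off -0.0002 gap 0.0122
60 fr -0.5 ft 1.7 fz 4.2 off -0.0003 gap 0.0128
66 fr 1.6 ft 1.0 fz 4.7 off -0.0001 gap 0.0125
72 fr 1.0 ft 1.0 fz 5.3 off -0.0000 gap 0.0123
78 fr 1.4 ft 1.7 fz 5.7 off 0.0001 gap 0.0125
84 fr 0.7 ft 0.6 fz 5.6 off 0.0002 gap 0.0124
90 fr 1.0 ft 1.6 fz 5.9 off 0.0003 gap 0.0118
96 fr 0.6 ft 0.9 fz 4.8 off 0.0003 gap 0.0124
102 fr 2.5 ft 1.1 fz 5.9 off 0.0006 gap 0.0127
108 fr 1.0 ft 1.4 fz 4.2 off 0.0007 gap 0.0124
114 fr 1.4 ft 1.1 fz 5.8 off 0.0008 gap 0.0124
120 fr 1.4 ft 1.2 fz 4.9 off 0.0009 gap 0.0124
126 fr 1.7 ft 1.5 fz 4.1 off 0.0011 gap 0.0131
132 fr 2.0 ft 1.6 fz 4.7 off 0.0013 gap 0.0123
138 fr 2.5 ft 2.1 fz 4.5 off 0.0016 gap 0.0124
144 fr 2.0 ft 1.1 fz 5.2 off 0.0018 gap 0.0124
150 fr 2.7 ft 1.2 fz 4.6 off 0.0020 gap 0.0121
156 fr 1.2 ft 1.6 fz 5.3 off 0.0021 gap 0.0125
162 fr 2.5 ft 0.7 fz 5.0 off 0.0024 gap 0.0123
168 fr 1.8 ft 2.0 fz 3.6 off 0.0026 gap 0.0121
174 fr 0.5 ft 0.9 fz 4.3 off 0.0026 gap 0.0126
180 fr -0.2 ft -4.2 fz 7.4 off 0.0026 gap 0.0122
 t 69.6 p [0.5794 0.0324 0.1041] F [-4.08  1.02  7.41] gap 0.0122 gf 60.4
[-0.07  0.06  1.82  0.    1.26  0.21]
```

View pics/p7.png

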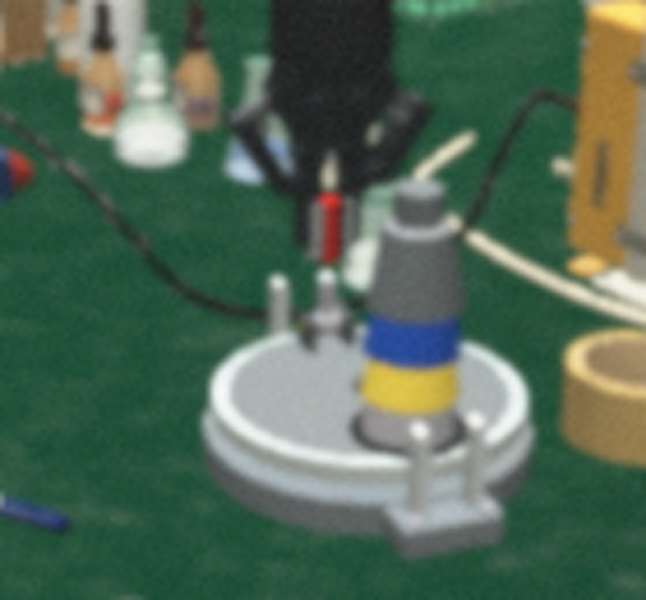

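```bash
python3 - <<'E'
from h import *
ro=-rad; m=np.array([ro[1],-ro[0]]); L=.066; off=0.
for a in np.radians([84,78,72,66,60,54,48,42,36,30,24,18,12,6,2,-1]):
    h=np.array([*(ro*np.cos(a)),np.sin(a)])
    P=np.array([*(C+.0725*ro+.001*m),.058-.019])+h*(L+off)
    robot.movel(P,rate=.05); o=get_obs(); F=o['wrist_force']; Fh=F@h
    if abs(Fh)>10: off+=np.sign(Fh)*.0005
    p=o['eef_pos']-np.array([*(C+.0725*ro),.039]); print(round(np.degrees(a)),F.round(1),'Fh %.1f Ft %.1f off %.4f gap %.4f ang %.1f'%(Fh,F[:2]@m,off,o['finger_gap'],np.degrees(np.arctan2(p[2],p[:2]@ro))))
    if np.linalg.norm(F)>35 or o['finger_gap']<.0095: break
st()
d=cam('scene');cv2.imwrite('pics/p8.png',cv2.resize(d['frame'][140:270,210:350,::-1],(646,600),interpolation=cv2.INTER_CUBIC))
E
```

```text
84 [-1.9 -4.4  4.7] Fh 4.2 Ft -0.6 off 0.0000 gap 0.0124 ang 85.8
78 [-1.1 -5.5  3.5] Fh 2.3 Ft 0.5 off 0.0000 gap 0.0123 ang 79.7
72 [-0.6 -4.8  4.3] Fh 2.7 Ft 0.8 off 0.0000 gap 0.0128 ang 73.3
66 [-0.3 -4.8  1.9] Fh -0.2 Ft 1.1 off 0.0000 gap 0.0128 ang 66.8
60 [-0.  -4.8  1. ] Fh -1.4 Ft 1.3 off 0.0000 gap 0.0127 ang 60.3
54 [-1.  -5.2  0.2] Fh -3.0 Ft 0.5 off 0.0000 gap 0.0124 ang 53.9
48 [-1.1 -5.3 -0. ] Fh -3.7 Ft 0.4 off 0.0000 gap 0.0122 ang 47.8
42 [-2.  -4.7  2. ] Fh -2.5 Ft -0.6 off 0.0000 gap 0.0126 ang 42.2
36 [-1.1 -1.2  1.5] Fh -0.3 Ft -0.7 off 0.0000 gap 0.0124 ang 35.8
30 [-3.  -1.3  4.7] Fh 0.5 Ft -2.6 off 0.0000 gap 0.0122 ang 30.1
24 [-2.8 -0.4  4.1] Fh 0.6 Ft -2.5 off 0.0000 gap 0.0123 ang 23.9
18 [-3.6  0.7  5.2] Fh 1.3 Ft -3.6 off 0.0000 gap 0.0123 ang 18.3
12 [-2.2 -1.2  3. ] Fh -1.1 Ft -1.8 off 0.0000 gap 0.0123 ang 11.8
6 [-4.4 -4.7  2.1] Fh -5.4 Ft -2.9 off 0.0000 gap 0.0123 ang 5.7
2 [-3.1 -3.8  1.9] Fh -4.4 Ft -1.9 off 0.0000 gap 0.0125 ang 1.5
-1 [-3.7 -4.1  1.7] Fh -5.0 Ft -2.4 off 0.0000 gap 0.0123 ang -1.4
 t 74.2 p [0.597  0.0941 0.0374] F [-3.65 -4.1   1.73] gap 0.0123 gf 58.4
```

View pics/p8.png

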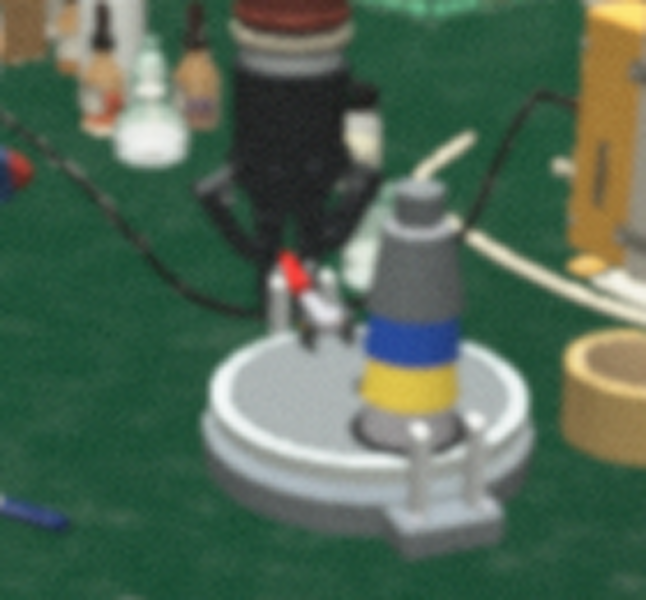

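```bash
python3 - <<'E'
from h import *
d=cam('scene'); ro=-rad
k=lambda p:((proj(d,p)-[210,140])*4.615).round(0)
print('pivot',k([*(C+.072*ro),.058]))
for a in(0,5,10,20,40):
    A=np.radians(a);print(a,[k([*(C+(.072+r*np.cos(A))*ro),.058+r*np.sin(A)]) for r in(.044,.084)])
E
```

```text
pivot [320. 319.]
0 [array([295., 293.]), array([274., 270.])]
5 [array([296., 288.]), array([274., 261.])]
10 [array([296., 282.]), array([275., 251.])]
20 [array([297., 273.]), array([277., 233.])]
40 [array([302., 258.]), array([285., 205.])]
```

The handle still seems to be about 10° up, so I'll press down until the stop is felt.

```bash
python3 - <<'E'
from h import *
ro=-rad
p=np.array(get_obs()['eef_pos'])
for i in range(14):
    p[2]-=.001; robot.movel(p,rate=.02); o=get_obs(); print(o['eef_pos'][2].round(4),o['wrist_force'].round(1),round(o['finger_gap'],4))
    if o['wrist_force'][2]>14: break
fingers.gripper_to(.045); st('rel'); q=get_obs()['eef_pos']; robot.movel([*q[:2],.15],rate=.1)
robot.movep([.42,.15,.3],down(PH)); 
d=cam('scene');t=cam('top')
c=cv2.resize(d['frame'][150:260,220:340,::-1],(480,440),interpolation=cv2.INTER_CUBIC)
c2=cv2.resize(t['frame'][160:235,235:325,::-1],(320,267),interpolation=cv2.INTER_CUBIC); c2=np.pad(c2,((0,173),(0,0),(0,0)))
cv2.imwrite('pics/p9.png',np.hstack([c,c2]))
a=blob(t,'red',(245,191),25);b=blob(d,'red',(270,200),25)
if a is not None: print(a.mean(0),b.mean(0),tri(t,a.mean(0),d,b.mean(0)), C+.136*ro)
E
```

```text
0.0366 [-3.5 -1.   3.3] 0.0121
0.0359 [-3.8 -0.7  5.7] 0.0126
0.0347 [-2.8 -1.5  4. ] 0.0124
0.0337 [-2.4 -1.5  5.2] 0.0123
0.033 [-3.5  0.1  5.9] 0.0123
0.0314 [-2.5 -4.1  4.6] 0.0126
0.0305 [-3.3 -3.9  4.9] 0.0124
0.0298 [-3.2 -2.5  6.7] 0.0127
0.0283 [-3.4 -4.4  4.9] 0.0125
0.0276 [-3.8 -5.2  6.5] 0.0122
0.0273 [-5.6 -4.3 10.4] 0.0124
0.027 [-7.8 -4.3 13.7] 0.0123
0.0265 [-8.5 -5.9 16.8] 0.0122
rel t 78.0 p [0.5968 0.0944 0.0237] F [ 0.39 -0.31  0.22] gap 0.0445 gf 0.0
[245.   189.75] [272.66666667 199.88888889] [0.59772923 0.09243826 0.06127811] [0.5958128 0.0927688]
```

View pics/p9.png

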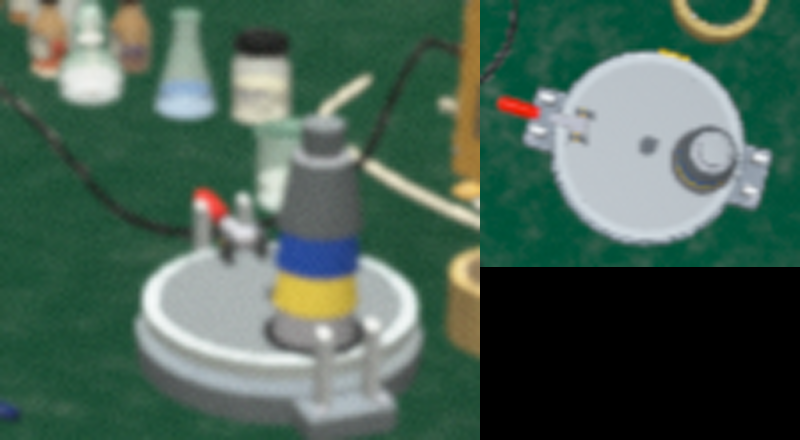

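The crank reached its hard stop: force rose steeply and the grip triangulates to z ≈ 0.061. It lies between the lugs and the nest is intact, so I'm handing in.

```bash
python3 - <<'E'
from h import *
print(robot.close_job())
E
```

```text
the job is handed in; nothing more can be done
None
```

The three cones present (yellow, blue, grey) are nested on the spindle. I turned the carousel to its stop, folded the crank into the opposite fork, and handed the job in at about 80 s on the robot's clock; no verdict came back.

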